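# Slide a label plate out over the end of the ledge

### The arm

A 7-joint arm with a two-finger parallel gripper is mounted at the origin on a cart in front of the work surface, level with it; the furniture and walls round the work are solid. World frame = base frame: x ahead of the robot, y to its left, z up, the work surface at z = 0. Lengths are in m, angles in rad, forces in N, time in s.
With the tool pointing down it reaches from about 0.4 to 0.875 m from the base axis. Payload 19.3 kg.
Tool frame: the origin (TCP) lies midway between the tips of the shut fingers; the grasp point (between the pads) lies 19 mm behind it (tcp_to_grasp is the z of the grasp point in the tool frame, in m); z points along the fingers, y is the line along which they close (so a half turn about z gives the same grasp; the last joint's range is limited). The gripper opens to 85 mm and grips with 20 to 120 N. Pads are 22 mm wide; open, the fingers measure 114 mm over their backs; the gripper's body (76 mm by 85 mm) begins 54 mm behind the grasp point. The pads swing forward as they close: fully open they stand 13 mm farther back than shut.
Start: joints at [-1.313, 0.521, -0.036, 1.599, 0.021, 1.021, -0.113], TCP at [0.201, 0.592, 0.231] pointing down, gripper open.
Joint ranges: [-2.91, 2.91], [-0.3, 2.13], [-1.5, 1.42], [0.17, 2.43], [-1.26, 4.41], [0.16, 1.93], [-2.52, 2.52]. Speed limits (rad/s): [1.89, 1.89, 2.39, 2.39, 3.01, 3.01, 3.01].

### API

Orientations are given as [roll, pitch, yaw] about the fixed x, y, z axes, in that order (R = Rz(yaw) Ry(pitch) Rx(roll)).
In Python, from workcell import * gives the robot as it stands.
- The arm moves only by the tool send_rows, never from a script. Its argument "increments" is a list of rows, each a list of 3 entries, a list of its own where there are three numbers: the shift along the tool's x, y, z in mm, then the turn, a rotation vector about the tool's x, y, z in degrees, then the gripper's target within -1 to 1 (fully open at 1, half-way at 0, shut at -1). In form: [[[x, y, z], [wx, wy, wz], grip], ...]. A call has 1 to 10 rows; each row is the pose to reach, as a shift and turn from the pose commanded when the call began, along the tool's axes at that moment; what a row does not reach only later rows make up. A row lasts 1/10 s, in which the tool goes at most 50 mm and 8.59 degrees, less where a joint would pass 70% of its speed; a pose out of reach is approached as far as the arm can. A call with a gripper value outside its range is refused whole. The fingers move at their own pace and stop on an object; "newtons" is the grip in N (left out, the last holds). Time passes only in rows, so rows that repeat a pose let the fingers close. It gives the time, the measured TCP pose, the force, the opening and the grip force at its end, in the units of the state.
- observe(): the state, without advancing time (a new reading comes with each control period).
- grab_frame(name): name is "side" or "top" or "wrist"; returns the picture (480x640x3 uint8, blue, green, red); there is no depth.
- camera_params(name): a dict with "fovy" (degrees; the focal length in pixels is half the picture's height over the tangent of half this angle, whatever the lens; pixels are square), "cx", "cy" (the principal point, pixels), "extrinsics" (4x4, takes a point from world to camera coordinates). Camera axes: x right, y down, z forward; pixel columns grow to the right and rows downward; lengths in m; the calibration is good to about 2 mm. The wrist camera is an equidistant fisheye: a pixel r from the principal point sees the ray r / f radians off the axis. A picture is of the moment at which its call begins: read the wrist's pose just before it. camera_params takes no time and is no camera call; for the wrist camera it gives the pose at the moment of the call.
- job_done(): hands the job in; it is judged then, once.
The state is a dict: "clock": time; "qpos": joint angles; "qd": joint speeds; "joint_efforts": joint torques, N m; "position": TCP position; "tool_rot": TCP orientation; "force": force on the tool from outside, world axes, zero at the start; "moment": the same for the moment, N m; "grip_width": finger opening in m; "finger_force": force on a finger pad.
Only numpy, scipy, OpenCV 4.12 (cv2) and the standard library are available. Lean on these libraries where they do the work, as an engineer would, in place of code of your own. Each camera call takes 0.05 s, during which the arm holds its last target. There are 200 camera calls.

### The job

Using only the outside of your fingertips, gently push the brass label plate back on the raised ledge until its long side lies flat against the steel fence. Then slide it along the fence towards the end of the ledge where the green tray stands, until about 30 mm of the plate sticks out past that end, still square against the fence, so that its edge shows and can be taken from there later. Do not pinch, lift or drop the plate, and leave the other things where they are.

Things in the scene. Friction and masses are not known exactly. Their poses are not given: they have to be found in the camera images.
- plate: Loose rectangular brass plate, 60 (its x) x 120 (its y, the long way) x 6 mm thick, 0.2 to 0.33 kg, lying flat on the ledge, some way in front of the fence and up to 0.16 rad askew. Origin: centre of its underside; z up.
- ledge: Fixed ledge, flat pale grey top 150 (x) x 260 mm (y), 50 mm above the bench, both ends open. Origin: centre of its underside on the bench; x points away from the robot to the fence, y left along the fence, z up. The steel fence, 14 mm wide, stands 13 mm above the top along the far edge, near face at x = +61 mm (plate against it: plate x = +31 mm). 30 mm overhang: plate y = +100 (left) or -100 mm (right).
- fence_mid (a point): Middle of the foot of the fence's near face (ledge x = +61 mm), at the height of the ledge's top.
- left_end (a point): Middle of the upper edge of the ledge's left end (ledge y = +130 mm).
- right_end (a point): Middle of the upper edge of the ledge's right end (ledge y = -130 mm).
- tray: Fixed shallow open green tray, 100 x 100 mm, 22 mm high, on the bench just beyond one end of the ledge, left or right; it marks the end over which the plate must stick out. Origin: centre of its underside.
- bit_case: Fixed flat grey bit case, 47 x 92 x 20 mm, lying by whichever end of the ledge has no tray. Leave it alone. Origin: centre of its underside.
- wick_spool: Small yellow spool lying flat, 42 mm across, 10 mm high, on the teal mat to the right. Leave it alone. Origin: centre of its underside.
- marker_red: White and red marker pen, 133 mm long, 17 mm thick, lying in front of the ledge. Leave it alone. Origin: centre of its underside.
- tape_black: Black roll of tape lying flat, 66 mm across, 19 mm high, behind the ledge. Leave it alone. Origin: centre of its underside.
- cement_can: Small black and white can, 50 mm across, 78 mm high, behind the ledge. Leave it alone. Origin: centre of its underside.
- heat_shrink_tin: Flat dark red tin, 64 x 97 x 22 mm, to the left. Leave it alone. Origin: centre of its underside.
Things that resemble listed ones, but are neither listed nor needed, are in the scene too. Several things have the shape of the plate; the one meant has the colours described above.

How it is judged:
By the outcome, as a careful person would: the job done as asked, in the order asked, and still so for the second after the job is handed in, with the robot touching nothing.
It also fails if it takes over 45 s, if anything falls off the work surface, if the arm or the gripper's body presses on something with over 40 N, if the wrist force passes 120 N, or if a joint passes its speed limit or range.

## Working session

There is one attempt and no reset: what is moved stays moved. The work goes in short steps, Python scripts to look and compute and a tool call to move; the robot and the scene stay as the last step left them, time stands still between calls to the robot, and variables do not carry over. Pictures are saved under pics/ and viewed, at most 10 in all, crops included, and the job is handed in when it is done.

Besides the shell and the picture viewer there is one more tool, called after "Call:" as name(argument=value, ...) on one line, values as JSON. send_rows: Moves the arm, as the interface text tells. Its arguments: {"type":"object","properties":{"increments":{"type":"array"},"newtons":{"type":"number"}},"required":["increments"]}

```bash
mkdir -p pics
python3 - <<'E'
from workcell import *
import cv2
for n in ("top","side"):
    cv2.imwrite(f"pics/{n}0.png",grab_frame(n)); c=camera_params(n); print(n,c)
s=observe(); print({k:s[k] for k in("clock","position","tool_rot","grip_width","force")})
E
```

```text
top {'fovy': 57.01779563448003, 'cx': 324.79496372862457, 'cy': 240.51751496657596, 'extrinsics': array([[ 0.01045545, -0.99994357, -0.00188346,  0.25390863],
       [-0.98071422, -0.00988672, -0.19519701,  0.52322044],
       [ 0.19516738,  0.00388801, -0.98076224,  0.87993121],
       [ 0.        ,  0.        ,  0.        ,  1.        ]])}
side {'fovy': 48.079340934339555, 'cx': 325.3634315778598, 'cy': 238.81150325743585, 'extrinsics': array([[-0.99528608, -0.09526227,  0.01818552,  0.52073318],
       [-0.05856269,  0.44087389, -0.89565653, -0.0222212 ],
       [ 0.07730475, -0.89249948, -0.44437446,  1.46499609],
       [ 0.        ,  0.        ,  0.        ,  1.        ]])}
{'clock': 0.1, 'position': array([0.20118438, 0.59142791, 0.23077417]), 'tool_rot': array([-3.14055527e+00,  8.80809811e-05,  2.81375129e+00]), 'grip_width': 0.08572118732466534, 'force': array([-0.13726589, -0.22373068, -0.10028594])}
```

View pics/top0.png

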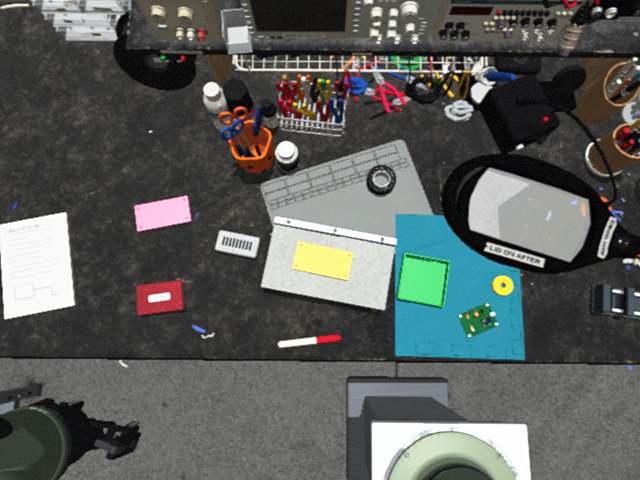

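View pics/side0.png

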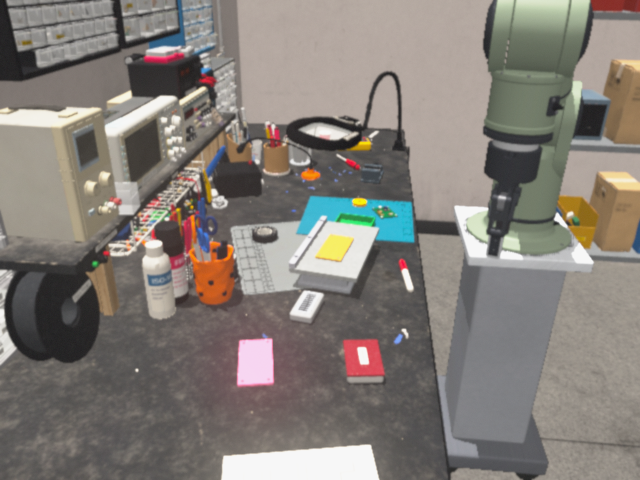

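The top view shows two plate-shaped things: the yellow/brass one on the ledge at (323,260) and a pink one on the bench at (162,213). The brass one is the target. The green tray is at (424,280), at the right end (-y), and the fence runs from (275,220) to (396,241). I'll check this in a close crop.

Run:
```python
import cv2
i=cv2.imread("pics/top0.png")[205:320,250:410]
cv2.imwrite("pics/crop0.png",cv2.resize(i,None,fx=5,fy=5,interpolation=cv2.INTER_CUBIC))
```

```text
(no output)
```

View pics/crop0.png

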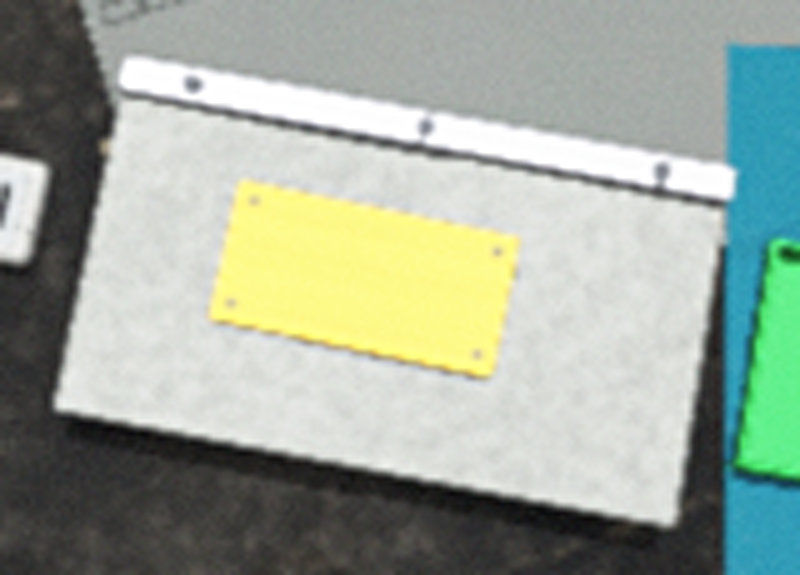

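The crop shows a brass plate with corners at (238,180), (520,235), (490,378) and (210,320). The ledge's front corners are at (57,410) and (677,527), and the fence's near top edge runs from (120,95) to (732,200). Next I'll convert these to world and ledge coordinates.

```bash
cat > h.py <<'E'
from workcell import *
import numpy as np, cv2
from scipy.spatial.transform import Rotation as Rn
def ray(name,uv,z):
    c=camera_params(name); f=240/np.tan(np.radians(c["fovy"]/2)); E=c["extrinsics"]
    d=np.array([(uv[0]-c["cx"])/f,(uv[1]-c["cy"])/f,1.]); R,t=E[:3,:3],E[:3,3]
    o=-R.T@t; w=R.T@d; return o+w*(z-o[2])/w[2]
def crop2px(p,off,s): return [(p[0]+.5)/s-.5+off[0],(p[1]+.5)/s-.5+off[1]]
E
cat > m0.py <<'E'
from h import *
P=lambda l,z:np.array([ray("top",crop2px(p,(250,205),5),z)[:2] for p in l])
fl,fr=P([(57,410),(677,527)],.05)
n=P([(120,95),(732,200)],.063)
far=P([(122,60),(735,168)],.063)
pl=P([(238,180),(520,235),(490,378),(210,320)],.056)
print("front",fl,fr,np.linalg.norm(fl-fr)); print("near fence",n,"far",far)
def ang(a,b): d=a-b; return np.arctan2(-d[0],d[1])
print("angs",ang(fl,fr),ang(n[0],n[1]),ang(far[0],far[1]),"plate",ang(pl[0],pl[1]),ang(pl[3],pl[2]),pl)
yaw=np.mean([ang(fl,fr),ang(n[0],n[1]),ang(far[0],far[1])])
ex=np.array([np.cos(yaw),np.sin(yaw)]);ey=np.array([-np.sin(yaw),np.cos(yaw)])
o=np.mean([(fl+fr)/2+.075*ex,(n[0]+n[1])/2-.061*ex,(far[0]+far[1])/2-.075*ex],0)
print("ledge",o,yaw); print("est",(fl+fr)/2+.075*ex,(n[0]+n[1])/2-.061*ex,(far[0]+far[1])/2-.075*ex)
print("plate in ledge",[( (p-o)@ex,(p-o)@ey) for p in pl], "c",pl.mean(0),(pl.mean(0)-o)@ex,(pl.mean(0)-o)@ey)
E
python3 m0.py
```

```text
front [0.42233662 0.39033435] [0.37709112 0.13445393] 0.25984984631530467
near fence [[0.55348291 0.36707033]
 [0.51119811 0.11115175]] far [[0.56863344 0.36672877]
 [0.52479078 0.10961663]]
angs -0.17501376904988641 -0.16374814941385318 -0.1688951382288969 plate -0.18571155324143598 -0.19476731363457242 [[0.51898958 0.31717318]
 [0.49676039 0.19885507]
 [0.43680198 0.21136004]
 [0.4597014  0.32744281]]
ledge [0.47287926 0.24998368] -0.1692190188975455
est [0.47364261 0.2497632 ] [0.4722118  0.24938421] [0.47278337 0.25080364]
plate in ledge [(np.float64(0.0341361468357015), np.float64(0.07399536477472728)), (np.float64(0.03215073064824515), np.float64(-0.04637644281336891)), (np.float64(-0.029057269595902085), np.float64(-0.04414783338488847)), (np.float64(-0.026034727275270238), np.float64(0.07413343365003384))] c [0.47806334 0.26370778] 0.0027987201531935704 0.014401130556625914
```

Only one orientation is needed: tool y along the fence, fingers shut. I'll compute the shifts for it.

```bash
cat >> h.py <<'E'
O=np.array([.47288,.24998]); YAW=-.1692
ex=np.array([np.cos(YAW),np.sin(YAW)]);ey=np.array([-np.sin(YAW),np.cos(YAW)])
def shift(x,y,z):
    "tool-frame mm and deg to ledge x,y (m), world z, with tool y along ledge y"
    s=observe(); R=Rn.from_euler("xyz",s["tool_rot"]); T=Rn.from_euler("xyz",[np.pi,0,np.pi+YAW])
    w=np.r_[O+x*ex+y*ey,z]
    print("clk",s["clock"],"shift",np.round(R.inv().apply(w-s["position"])*1000,1),"turn",np.round(np.degrees((R.inv()*T).as_rotvec()),2))
def where():
    s=observe(); d=s["position"][:2]-O
    print("clk",s["clock"],"ledge xy mm",np.round(1000*np.r_[d@ex,d@ey],1),"z",round(1000*s["position"][2],1),"F",np.round(s["force"],1),"w",s["grip_width"],"rot",s["tool_rot"])
E
python3 -c "
from h import *
shift(-.060,.0144,.12)"
```

```text
clk 0.1 shift [-305.6 -230.9  111. ] turn [-0.06  0.   -9.09]
```

Call:
send_rows(increments=[[[-31,-23,5],[0,0,-1],-1],[[-62,-46,10],[0,0,-2],-1],[[-93,-69,15],[0,0,-3],-1],[[-124,-92,20],[0,0,-4],-1],[[-155,-115,30],[0,0,-5],-1],[[-186,-138,40],[0,0,-6],-1],[[-217,-161,55],[0,0,-7],-1],[[-248,-184,75],[0,0,-8],-1],[[-279,-208,95],[0,0,-9],-1],[[-306,-231,111],[0,0,-9.1],-1]])

```text
clock: 1.1
position: [0.4172, 0.2727, 0.1192]
tool_rot: [-3.141, -0.0, 2.973]
force: [0.8, -0.1, -0.8]
grip_width: -0.0005
finger_force: 0.0
```

Call:
send_rows(increments=[[[0,0,0],[0,0,0],-1],[[0,0,0],[0,0,0],-1],[[0,0,0],[0,0,0],-1]])

```text
clock: 1.4
position: [0.4162, 0.2755, 0.1206]
tool_rot: [3.141, -0.0, 2.974]
force: [0.2, -0.8, 0.6]
grip_width: -0.0001
finger_force: 0.0
```

```bash
python3 -c "
from h import *
where(); shift(-.060,.0144,.053)
i=grab_frame('wrist'); cv2.imwrite('pics/w1.png',i)"
```

```text
clk 1.4 ledge xy mm [-60.2  15.6] z 120.6 F [ 0.2 -0.8  0.6] w -0.00012680921161483836 rot [ 3.14103140e+00 -5.31838616e-05  2.97357826e+00]
clk 1.4 shift [-0.2 -1.2 67.6] turn [ 0.03 -0.    0.07]
```

View pics/w1.png

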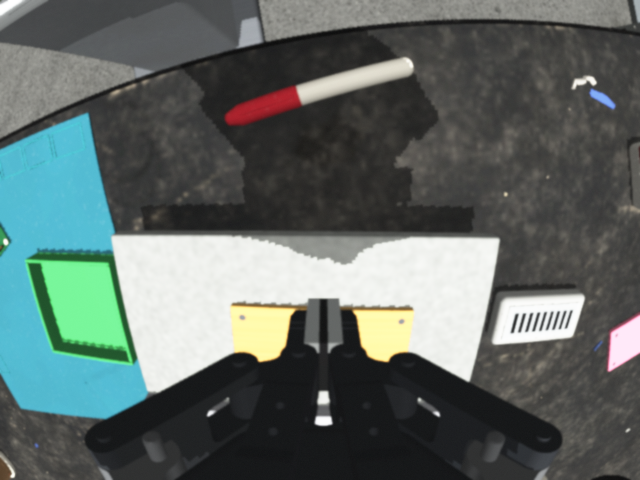

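The wrist view shows the brass plate's front edge from (232,304) to (413,309), the ledge's front corners at (113,235) and (499,238), and the fingertip at (322,300). I'll check these with the fisheye model before going down.

```bash
cat >> h.py <<'E'
def wray(uv,z,c=None):
    c=c or camera_params("wrist"); f=240/np.tan(np.radians(c["fovy"]/2)); E=c["extrinsics"]
    v=np.array([uv[0]-c["cx"],uv[1]-c["cy"]]); r=np.hypot(*v); th=r/f
    d=np.r_[v/r*np.sin(th),np.cos(th)]; R,t=E[:3,:3],E[:3,3]; o=-R.T@t; w=R.T@d
    p=(o+w*(z-o[2])/w[2])[:2]-O; return np.round(1000*np.r_[p@ex,p@ey],1)
E
python3 -c "
from h import *
for p in [(232,304),(413,309)]: print('plate front',wray(p,.056))
for p in [(113,235),(499,238)]: print('ledge front',wray(p,.05))"
```

```text
plate front [-29.6 -42.8]
plate front [-26.   74.1]
ledge front [ -74.7 -126. ]
ledge front [-72.6 130.7]
```

Call:
send_rows(increments=[[[0,-1,15],[0,0,0],-1],[[0,-1,35],[0,0,0],-1],[[0,-1,50],[0,0,0],-1],[[0,-1,60],[0,0,0],-1],[[0,-1,65],[0,0,0],-1],[[0,-1,67.5],[0,0,0],-1],[[0,-1,67.5],[0,0,0],-1],[[0,-1,67.5],[0,0,0],-1]])

```text
clock: 2.25
position: [0.4166, 0.2737, 0.0533]
tool_rot: [3.141, 0.0, 2.973]
force: [-0.4, -0.4, 0.3]
grip_width: 0.0001
finger_force: 0.0
```

```bash
python3 -c "
from h import *
where()"
```

```text
clk 2.25 ledge xy mm [-59.4  13.9] z 53.3 F [-0.4 -0.4  0.3] w 0.00014186643258126864 rot [3.14107870e+00 4.81355494e-04 2.97260095e+00]
```

Call:
send_rows(increments=[[[-6,0,0],[0,0,0],-1],[[-12,0,0],[0,0,0],-1],[[-15,0,0],[0,0,0],-1],[[-18,0,0],[0,0,0],-1],[[-21,0,0],[0,0,0],-1],[[-24,0,0],[0,0,0],-1],[[-27,0,0],[0,0,0],-1],[[-30,0,0],[0,0,0],-1],[[-33,0,0],[0,0,0],-1],[[-36,0,0],[0,0,0],-1]])

```text
clock: 3.25
position: [0.4521, 0.2674, 0.0528]
tool_rot: [-3.142, -0.0, 2.973]
force: [-1.0, -0.1, 0.5]
grip_width: -0.0003
finger_force: 0.8
```

Call:
send_rows(increments=[[[-2,0,0],[0,0,0],-1],[[-4,0,0],[0,0,0],-1],[[-6,0,0],[0,0,0],-1],[[-8,0,0],[0,0,0],-1],[[-9,0,0],[0,0,0],-1]])

```text
clock: 3.75
position: [0.4609, 0.2659, 0.0528]
tool_rot: [3.142, 0.0, 2.972]
force: [-1.9, -1.0, -0.5]
grip_width: 0.0001
finger_force: 0.7
```

```bash
python3 -c "
from h import *
where()
i=grab_frame('wrist'); cv2.imwrite('pics/w2.png',i)"
```

```text
clk 3.75 ledge xy mm [-14.4  13.7] z 52.8 F [-1.9 -1.  -0.5] w 5.676128367525505e-05 rot [3.14157838e+00 6.17670346e-05 2.97249327e+00]
```

View pics/w2.png

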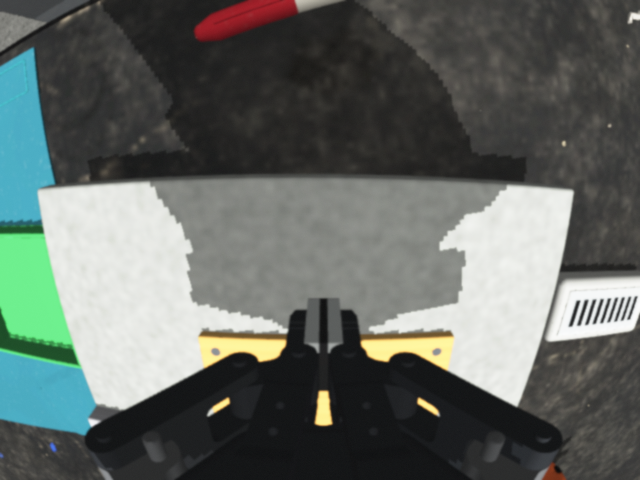

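The wrist view shows the tip touching the plate's front edge, which now runs from (200,333) to (452,333) and looks square. I'll keep going in small steps until the fence pushes back.

Call:
send_rows(increments=[[[-1,0,0],[0,0,0],-1],[[-2,0,0],[0,0,0],-1],[[-3,0,0],[0,0,0],-1]])

```text
clock: 4.1
position: [0.4638, 0.2654, 0.0528]
tool_rot: [-3.142, -0.0, 2.973]
force: [-1.5, 0.2, -0.3]
grip_width: 0.0004
finger_force: 0.7
```

Call:
send_rows(increments=[[[-1,0,0],[0,0,0],-1],[[-2,0,0],[0,0,0],-1],[[-2,0,0],[0,0,0],-1]])

```text
clock: 4.4
position: [0.4658, 0.2652, 0.0528]
tool_rot: [3.141, -0.0, 2.973]
force: [-1.9, 0.5, -0.2]
grip_width: 0.0001
finger_force: 0.7
```

```bash
python3 -c "
from h import *
where()
for p in [(200,333),(452,333)]: print(p)"
```

```text
clk 4.4 ledge xy mm [-9.6 13.8] z 52.8 F [-1.9  0.5 -0.2] w 0.00011794663234912555 rot [ 3.14144370e+00 -3.61627122e-06  2.97261007e+00]
(200, 333)
(452, 333)
```

Call:
send_rows(increments=[[[-1,0,0],[0,0,0],-1],[[-2,0,0],[0,0,0],-1],[[-2,0,0],[0,0,0],-1]])

```text
clock: 4.7
position: [0.4663, 0.2651, 0.0526]
tool_rot: [-3.141, -0.002, 2.974]
force: [-10.4, 3.4, 4.3]
grip_width: 0.0001
finger_force: 5.4
```

Call:
send_rows(increments=[[[-1,0,0],[0,0,0],-1],[[-1,0,0],[0,0,0],-1]])

```text
clock: 4.9
position: [0.4664, 0.2651, 0.0525]
tool_rot: [-3.14, -0.004, 2.974]
force: [-15.4, 3.6, 7.1]
grip_width: -0.0
finger_force: 8.0
```

The fence is reached, with 15 N of force. Now back off, lift and go round to the plate's left end.

Call:
send_rows(increments=[[[5,0,0],[0,0,0],-1],[[14,0,0],[0,0,0],-1],[[16,0,-15],[0,0,0],-1],[[16,5,-38],[0,0,0],-1],[[10,35,-45],[0,0,0],-1],[[-10,65,-45],[0,0,0],-1],[[-30,90,-45],[0,0,0],-1],[[-37,92,-45],[0,0,0],-1],[[-37,92,-45],[0,0,0],-1],[[-37,92,-45],[0,0,0],-1]])

```text
clock: 5.9
position: [0.5202, 0.3483, 0.0983]
tool_rot: [-3.141, -0.0, 2.972]
force: [-0.8, -0.8, -0.0]
grip_width: 0.0002
finger_force: 0.0
```

```bash
python3 -c "
from h import *
where(); shift(.033,.106,.053)
c=camera_params('wrist');i=grab_frame('wrist'); cv2.imwrite('pics/w3.png',i); np.save('c3.npy',c)"
```

```text
clk 5.9 ledge xy mm [ 30.1 104.9] z 98.3 F [-0.8 -0.8 -0. ] w 0.00019187016803017047 rot [-3.14116687e+00 -6.25545641e-05  2.97203652e+00]
clk 5.9 shift [-2.9  1.2 45.3] turn [-0.02 -0.   -0.02]
```

View pics/w3.png

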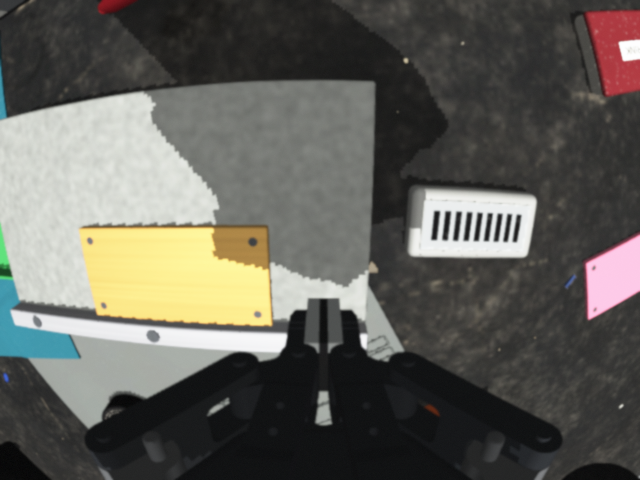

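```bash
python3 -c "
from h import *
c=np.load('c3.npy',allow_pickle=True).item()
for p in [(81,227),(268,226),(273,326),(98,315)]: print('plate',wray(p,.056,c))
for p in [(25,309),(283,333)]: print('fence near top',wray(p,.063,c))
for p in [(0,118),(375,81),(370,270)]: print('ledge',wray(p,.05,c))"
```

```text
plate [  1.2 -41.8]
plate [ 2.1 76.1]
plate [62.6 75.6]
plate [ 61.7 -44. ]
fence near top [  59.2 -109.5]
fence near top [62.9 82.1]
ledge [ -75.4 -112.8]
ledge [-72.6 131.1]
ledge [ 29.6 131.1]
```

The wrist view shows the plate flush with the fence: front edge at x = 1–2, back edge at x = 62, and left end at y = 75.5 mm. Now go down behind the left end and slide it.

Call:
send_rows(increments=[[[-3,1,12],[0,0,0],-1],[[-3,1,28],[0,0,0],-1],[[-3,1,38],[0,0,0],-1],[[-3,1,43],[0,0,0],-1],[[-3,1,45],[0,0,0],-1],[[-3,1,45],[0,0,0],-1]])

```text
clock: 6.55
position: [0.5236, 0.3495, 0.0525]
tool_rot: [-3.141, -0.0, 2.973]
force: [-0.9, -0.6, 0.8]
grip_width: -0.0002
finger_force: 0.0
```

Call:
send_rows(increments=[[[0,-4,0],[0,0,0],-1],[[0,-8,0],[0,0,0],-1],[[0,-11,0],[0,0,0],-1],[[0,-14,0],[0,0,0],-1],[[0,-17,0],[0,0,0],-1],[[0,-20,0],[0,0,0],-1],[[0,-23,0],[0,0,0],-1],[[0,-26,0],[0,0,0],-1],[[0,-29,0],[0,0,0],-1],[[0,-32,0],[0,0,0],-1]])

```text
clock: 7.55
position: [0.5183, 0.3179, 0.0528]
tool_rot: [3.141, 0.0, 2.973]
force: [-0.6, 1.1, 0.1]
grip_width: -0.0003
finger_force: 0.7
```

```bash
python3 -c "
from h import *
where()
c=camera_params('wrist');i=grab_frame('wrist'); cv2.imwrite('pics/w4.png',i); np.save('c4.npy',c)"
```

```text
clk 7.55 ledge xy mm [33.3 74.6] z 52.8 F [-0.6  1.1  0.1] w -0.00029693907032605626 rot [3.14136847e+00 6.92675857e-06 2.97266914e+00]
```

View pics/w4.png

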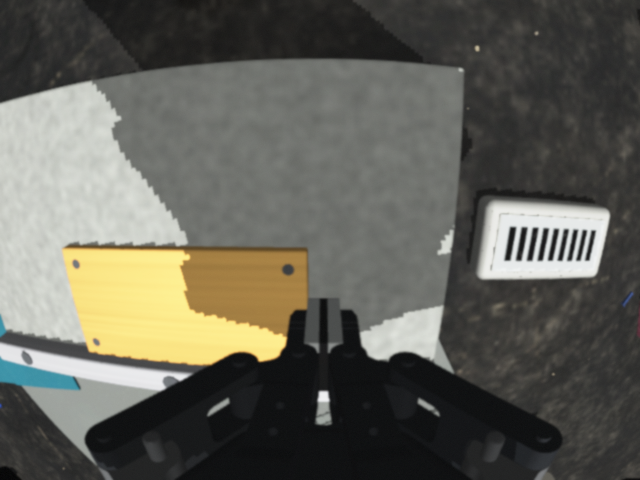

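```bash
python3 -c "
from h import *
c=np.load('c4.npy',allow_pickle=True).item()
for p in [(64,247),(308,249),(308,290),(89,352)]: print('plate',wray(p,.056,c))
for p in [(463,68),(440,330)]: print('ledge',wray(p,.05,c))"
```

```text
plate [  1.4 -49.3]
plate [ 1.9 68.6]
plate [20.  68.3]
plate [ 61.5 -51.8]
ledge [-72.4 130.6]
ledge [ 45.2 130.3]
```

The plate is still square, with its left end at y ≈ 68 and the finger in contact. About 108 mm remain, so I'll slide 96 mm and check again.

Call:
send_rows(increments=[[[0,-3,0],[0,0,0],-1],[[0,-6,0],[0,0,0],-1],[[0,-9,0],[0,0,0],-1],[[0,-12,0],[0,0,0],-1],[[0,-15,0],[0,0,0],-1],[[0,-18,0],[0,0,0],-1],[[0,-21,0],[0,0,0],-1],[[0,-24,0],[0,0,0],-1],[[0,-27,0],[0,0,0],-1],[[0,-30,0],[0,0,0],-1]])

```text
clock: 8.6
position: [0.5132, 0.2883, 0.0528]
tool_rot: [3.142, -0.0, 2.973]
force: [-1.1, 2.5, 0.4]
grip_width: -0.0001
finger_force: 1.2
```

Call:
send_rows(increments=[[[0,-3,0],[0,0,0],-1],[[0,-6,0],[0,0,0],-1],[[0,-9,0],[0,0,0],-1],[[0,-12,0],[0,0,0],-1],[[0,-15,0],[0,0,0],-1],[[0,-18,0],[0,0,0],-1],[[0,-21,0],[0,0,0],-1],[[0,-24,0],[0,0,0],-1],[[0,-27,0],[0,0,0],-1],[[0,-30,0],[0,0,0],-1]])

```text
clock: 9.6
position: [0.5082, 0.2586, 0.0528]
tool_rot: [-3.142, -0.0, 2.973]
force: [-0.7, 2.9, -0.6]
grip_width: 0.0001
finger_force: 1.2
```

Call:
send_rows(increments=[[[0,-3,0],[0,0,0],-1],[[0,-6,0],[0,0,0],-1],[[0,-9,0],[0,0,0],-1],[[0,-12,0],[0,0,0],-1],[[0,-15,0],[0,0,0],-1],[[0,-18,0],[0,0,0],-1],[[0,-21,0],[0,0,0],-1],[[0,-24,0],[0,0,0],-1],[[0,-27,0],[0,0,0],-1],[[0,-30,0],[0,0,0],-1]])

```text
clock: 10.6
position: [0.5031, 0.229, 0.0528]
tool_rot: [-3.142, -0.0, 2.973]
force: [-1.3, 2.6, 0.7]
grip_width: 0.0003
finger_force: 1.3
```

```bash
python3 -c "
from h import *
where()
c=camera_params('wrist');i=grab_frame('wrist'); cv2.imwrite('pics/w5.png',i); np.save('c5.npy',c)"
```

```text
clk 10.6 ledge xy mm [ 33.3 -15.5] z 52.8 F [-1.3  2.6  0.7] w 0.00025277977354590134 rot [-3.14155992e+00 -3.72570497e-05  2.97267151e+00]
```

View pics/w5.png

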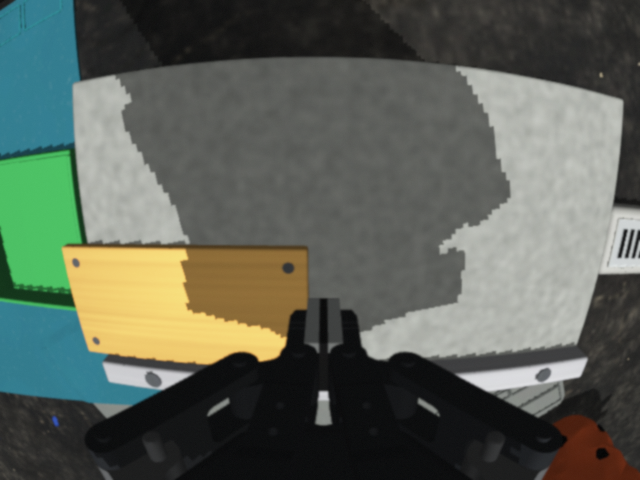

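```bash
python3 -c "
from h import *
c=np.load('c5.npy',allow_pickle=True).item()
for p in [(64,247),(308,249),(308,290),(89,352)]: print('plate',wray(p,.056,c))
for p in [(74,84),(80,200),(82,240)]: print('ledge R',wray(p,.05,c))
for p in [(623,100),(580,345)]: print('ledge L',wray(p,.05,c))"
```

```text
plate [   1.4 -139.5]
plate [  1.9 -21.5]
plate [ 20.1 -21.8]
plate [  61.6 -142. ]
ledge R [ -73.7 -126.9]
ledge R [ -19.8 -128.8]
ledge R [-1.000e-01 -1.317e+02]
ledge L [-72.  130.7]
ledge L [ 63.8 133. ]
```

There's 12 mm of overhang now, so 18.3 mm more.

Call:
send_rows(increments=[[[0,-3,0],[0,0,0],-1],[[0,-6,0],[0,0,0],-1],[[0,-9,0],[0,0,0],-1],[[0,-12,0],[0,0,0],-1],[[0,-15,0],[0,0,0],-1],[[0,-17,0],[0,0,0],-1],[[0,-18.3,0],[0,0,0],-1],[[0,-18.3,0],[0,0,0],-1]])

```text
clock: 11.45
position: [0.5001, 0.211, 0.0528]
tool_rot: [-3.141, -0.0, 2.972]
force: [0.0, 0.3, 0.7]
grip_width: -0.0001
finger_force: 0.1
```

Call:
send_rows(increments=[[[0,4,0],[0,0,0],-1],[[0,10,0],[0,0,0],-1],[[0,15,-10],[0,0,0],-1],[[0,15,-30],[0,0,0],-1],[[25,10,-50],[0,0,0],-1],[[50,-10,-60],[0,0,0],-1],[[70,-25,-60],[0,0,0],-1],[[75,-30,-60],[0,0,0],-1],[[75,-30,-60],[0,0,0],-1],[[75,-30,-60],[0,0,0],-1]])

```text
clock: 12.45
position: [0.4221, 0.195, 0.1131]
tool_rot: [3.141, 0.001, 2.973]
force: [-0.0, 0.6, -0.1]
grip_width: 0.0001
finger_force: 0.0
```

```bash
python3 -c "
from h import *
where()
c=camera_params('wrist');i=grab_frame('wrist'); cv2.imwrite('pics/w6.png',i); np.save('c6.npy',c)"
```

```text
clk 12.45 ledge xy mm [-40.8 -62.8] z 113.1 F [-0.   0.6 -0.1] w 0.00011640129763428286 rot [3.14090413e+00 7.49272080e-04 2.97274226e+00]
```

View pics/w6.png

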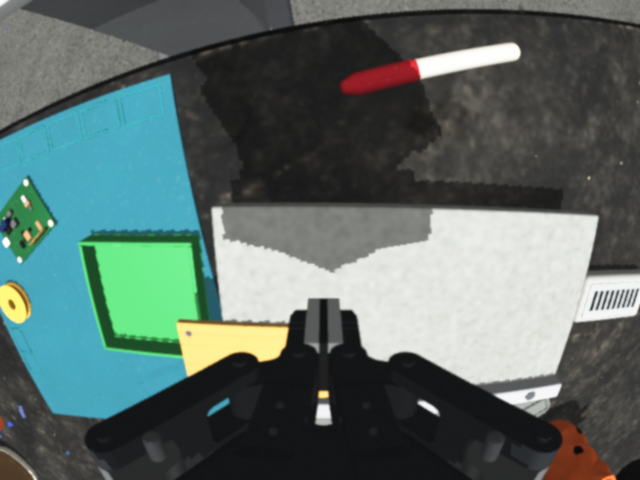

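The plate's right front corner is at (178,321) and the ledge's right edge runs from (213,207) to (222,318). I'll move clear and confirm from the top camera.

Call:
send_rows(increments=[[[10,20,-20],[0,0,0],-1],[[20,50,-40],[0,0,0],-1],[[20,90,-70],[0,0,0],-1],[[20,130,-90],[0,0,0],-1],[[20,170,-100],[0,0,0],-1],[[20,210,-100],[0,0,0],-1],[[20,250,-100],[0,0,0],-1],[[20,280,-100],[0,0,0],-1],[[20,280,-100],[0,0,0],-1]])

```text
clock: 13.4
position: [0.4478, 0.478, 0.2117]
tool_rot: [3.141, -0.001, 2.976]
force: [-0.8, -1.3, -0.7]
grip_width: -0.0001
finger_force: 0.0
```

```bash
python3 -c "
from h import *
c=np.load('c6.npy',allow_pickle=True).item()
print('plate',wray((178,321),.056,c))
for p in [(213,207),(222,318)]: print('ledge R',wray(p,.05,c))
where()
i=grab_frame('top')[205:320,270:430]
cv2.imwrite('pics/t7.png',cv2.resize(i,None,fx=5,fy=5,interpolation=cv2.INTER_CUBIC))"
```

```text
plate [  -0.  -158.3]
ledge R [ -74.5 -127.1]
ledge R [  -0.3 -128.9]
clk 13.4 ledge xy mm [-63.1 220.5] z 211.7 F [-0.8 -1.3 -0.7] w -0.0001368725385590626 rot [ 3.14071397e+00 -1.21019137e-03  2.97603587e+00]
```

View pics/t7.png

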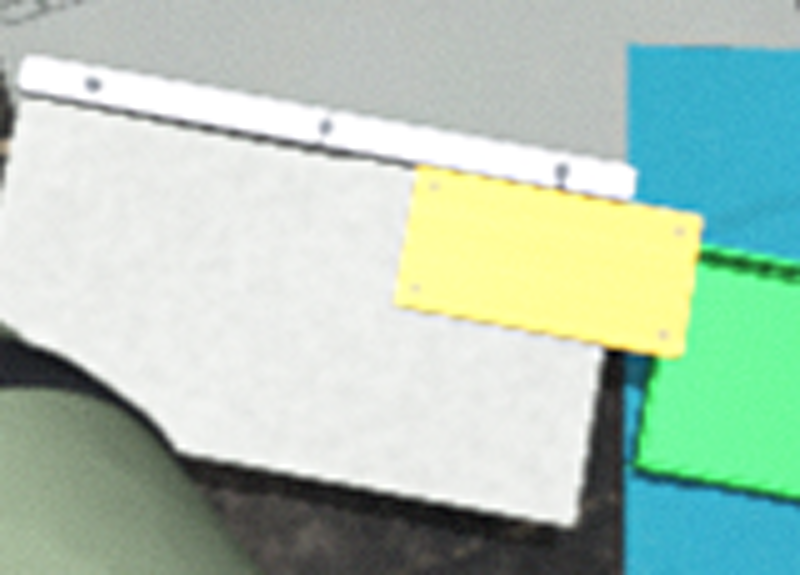

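The top view shows the plate at (415,165), (703,215), (683,358) and (395,305), lying along the fence and sticking out over the right end towards the tray. One numeric check before handing in.

```bash
python3 -c "
from h import *
def L(p,z):
    d=ray('top',crop2px(p,(270,205),5),z)[:2]-O; return np.round(1000*np.r_[d@ex,d@ey],1)
for p in [(415,165),(703,215),(683,358),(395,305)]: print(L(p,.056))
for p in [(603,348),(577,527)]: print('R',L(p,.05))
for p in [(22,96),(415,167)]: print('fence',L(p,.063))"
```

```text
[ 61.2 -39.3]
[  61.6 -161.4]
[   0.7 -161.8]
[  1.2 -41.1]
R [  -0.2 -129.4]
R [ -75. -130.]
fence [ 59.5 128.1]
fence [ 58.9 -39.3]
```

The plate is square and against the fence (x ≈ 31 mm), with about 30 mm of overhang. Handing in.

```bash
python3 -c "
from workcell import *
print(job_done())"
```

```text
the job is handed in; nothing more can be done
None
```

The brass plate now lies flat against the steel fence and sticks out about 30 mm past the tray (right) end; I moved it only by pushing with shut fingertips, left the other things alone, and handed the job in about 13.5 s into the run.

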